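# Lean a backlight panel in the test jig and hold its sprung contacts on

### The job

Take the white panel out of the slotted rack and lean it in the sloping cradle of the test jig: lower edge down on the ledge behind the lip and between the end cheeks, black back against the two rest bars, white face to the front. Let go of it there, then take the jig's spring-return pull handle and draw it out to the front until its pointer stands between the two ridges of the index clip, so that the contact pins press on the panel's back for the test. Finish while still holding the handle there (it springs back if released), and leave the bottle, the solder spool and the multimeter where they are.

Things in the scene. Friction and masses are not known exactly. Their poses are not given: they have to be found in the camera images.
- panel: square backlight panel 200 x 200 x 25 mm, about 0.4 kg, white face, black back; starts upright in the rack's middle slot, white face to the rack's front. Origin: centre of the black back face. Own z: out of the white face (body from z = 0 to 25 mm); own x, y along its edges, +-100 mm; any edge may go down. Hold it across the 25 mm at the upper edge.
- panel_rack: fixed black plastic rack, 130 x 170 mm, 60 mm high, three slots side by side along its x. Origin: centre of the underside; z up, front is -x. Slot floor 10 mm above the bench; posts 8 mm thick up to 60 mm; slots 28 mm wide, running along y, the middle one at x = 0.
- test_jig: fixed bench jig, about 250 x 236 mm. Origin: underside of its base plate (8 mm above the bench, on feet), straight below the seat corner, where ledge top and rest bars' face meet (x = 0, z = 60 mm); z up, front (handle side) is -x. Two rest bars 18 mm wide at y = +-75 mm rise 175 mm from there, leaning back 15 degrees, along (sin 15, 0, cos 15); a tie bar behind, 127 to 143 mm up.
- seat (a point): where the centre of the panel's back lies when seated: on the rest face, 100 mm up the slope, y = 0 of the jig. The ledge below is square to the rest face, 30 mm deep to the front, ending in a 5 mm thick lip 28 mm high; end cheeks, also 28 mm high, leave 208 mm along y (y = +-104 mm).
- pull_handle: the spring-return contact slide with its T-shaped pull handle. Slides only along the jig's x: home as built, drawn out to the front (-x) up to a stop at 36 mm. Spring 4 N at home, 10 N at 30 mm, plus up to 4 N from the contact pins, which meet a seated panel after 12 to 17 mm. Frame parallel to the jig's and equal to it at home (use stem).
- stem (a point): middle of the handle's free stem, 36 mm up in the jig's frame (z), moves with it. Steel stem 12 mm wide (y), z 27 to 45 mm, 40 mm free along x between spring barrel and black cross bar (60 mm along y, 14 mm thick, z 26 to 48 mm, centre 28 mm in front, -x, of this point). Fingers closing along the jig's y fit here behind the cross bar. Base plate below: top at z = 10 mm.
- pointer (a point): tip of the small dark steel pointer blade, 2 mm thick, at the right-hand (-y) end of the cross bar; moves with the handle. At home it is at x = -114 mm of the jig.
- index_clip: small fixed black clip on the scale strip right (-y) of the handle, 16 x 11 x 13 mm, with two upright ridges 3 mm thick and 6 mm clear of each other along the jig's x; its place along the scale varies (20 to 32 mm in front of the pointer's home). Frame parallel to the jig's.
- index_mark (a point): middle of the gap between the two ridges, at their inner end; the pointer is at the mark when it has the same x along the jig.
- pin_head: block with four brass contact pins behind the panel, at z = 81 mm of the jig, sprung on the contact slide; moves to the front with the handle and presses on the lower part of the panel's back. Frame as the jig's at home.
- flux_bottle: bystander: small bottle 34 mm across, 95 mm high, origin at its underside
- solder_spool: bystander: spool 54 mm across, 40 mm high, origin at its underside
- multimeter: bystander: hand multimeter lying flat, 150 x 76 x 34 mm, origin at its underside
- board_vice: fixed board vice between rack and jig, about 105 x 218 mm and 74 mm high, lies across the way; origin at its underside

How it is judged:
By the outcome, as a careful person would: the job done as asked, in the order asked, and still so for the second after the job is handed in, while the arm keeps its last pose, push and grip.
It also fails if it takes over 53 s, if anything falls off the work surface, if the arm or the gripper's body presses on something with over 40 N, if the wrist force passes 120 N, or if a joint passes its speed limit or range.

### The arm

A 6-joint arm with a two-finger parallel gripper is mounted at the origin on a cart in front of the work surface, level with it; the furniture and walls round the work are solid. World frame = base frame: x ahead of the robot, y to its left, z up, the work surface at z = 0. Lengths are in m, angles in rad, forces in N, time in s.
With the tool pointing down it reaches from about 0.25 to 0.775 m from the base axis. Payload 4 kg.
Tool frame: the origin (TCP) lies at the very end of the fingers, on their centre line; the grasp point (between the pads) lies 19 mm behind it (robot.tcp_to_grasp is the distance from the TCP to the grasp point, in m); z points along the fingers, y is the line along which they close (so a half turn about z gives the same grasp; the last joint's range is limited). The gripper opens to 94 mm and grips with 3 to 60 N. Pads are 16 mm wide; open, the fingers measure 119 mm over their backs; the gripper's body (75 mm by 177 mm) begins 78 mm behind the grasp point.
Start: joints at [1.058, 0.087, 1.371, -0, 1.684, -0.103], TCP at [0.219, 0.504, 0.185] pointing down, gripper open.
Joint ranges: [-3.1, 3.1], [-0.76, 2.03], [0.27, 2.55], [-1.08, 4.22], [0.17, 2.65], [-2.57, 2.57]. Speed limits (rad/s): [2.79, 2.79, 3.14, 3.14, 3.14, 3.14].

### API

Orientations are given as [roll, pitch, yaw] about the fixed x, y, z axes, in that order (R = Rz(yaw) Ry(pitch) Rx(roll)).
In Python, from bench import robot, eyes, order gives the robot as it stands (robot), with the cameras (eyes) and the job (order).
- The arm moves only by the shell command python3 nudge.py 'ROWS'. ROWS is a JSON object whose key "offsets" holds a list of rows, 1 to 20 of them, each of 5 numbers: the finger opening in m, then dx, dy, dz in m, then a turn about the tool's z in rad; each row shifts and turns the commanded pose from where the row before left it, along the tool's axes as they then stand; what a row does not reach is not made up. A row lasts 1/12 s, in which the tool goes at most 0.0417 m and 0.125 rad, less where a joint would pass 70% of its speed; a pose out of reach is approached as far as the arm can. The fingers move at their own pace and stop on an object; the grip force is fixed at half the most. Time passes only in rows, so rows that do not move let the fingers close. It prints the time, the measured TCP pose, the force, the opening and the grip force at its end. Input that does not fit is refused with a message, and nothing moves.
- robot.get_obs(): the state, without advancing time (a new reading comes with each control period).
- eyes.snapshot(name): name is "scene" or "top"; returns a dict with "color" (480x640x3 uint8, blue, green, red), "fx", "fy", "cx", "cy" (pixels), "k1" (the pictures are not rectified: a ray, as slopes to the right and down, at radius r is drawn at 1 + k1 r^2 times it, then the intrinsics apply), "extrinsics" (4x4, takes a point from world to camera coordinates). Camera axes: x right, y down, z forward; pixel columns grow to the right and rows downward; lengths in m; the calibration is good to about 2 mm. A picture is of the moment at which its call begins. There is no depth.
- order.close_job(): hands the job in; it is judged then, once.
The state is a dict: "time": time; "joint_positions": joint angles; "qvel": joint speeds; "joint_torque": joint torques, N m; "tool_pos": TCP position; "ee_rot": TCP orientation; "wrist_force": force on the tool from outside, world axes, zero at the start; "wrist_torque": the same for the moment, N m; "width": finger opening in m; "finger_force": force on a finger pad.
Only numpy, scipy, OpenCV 4.12 (cv2) and the standard library are available. Lean on these libraries where they do the work, as an engineer would, in place of code of your own. Each camera call takes 0.05 s, during which the arm holds its last target. There are 200 camera calls.

## Working session

There is one attempt and no reset: what is moved stays moved. The work goes in short steps, Python scripts to look and compute and a shell command to move; the robot and the scene stay as the last step left them, time stands still between calls to the robot, and variables do not carry over. Pictures are saved under pics/ and viewed, at most 10 in all, crops included, and the job is handed in when it is done.

```bash
ls; mkdir -p pics
python3 - <<'E'
from bench import robot, eyes, order
import cv2
o=robot.get_obs();print({k:o[k] for k in("time","tool_pos","ee_rot","width","wrist_force")})
import pickle
for n in("scene","top"):
    s=eyes.snapshot(n);cv2.imwrite(f"pics/{n}0.png",s["color"]);pickle.dump(s,open(f"{n}.pkl","wb"))
    print(n,s["fx"],s["fy"],s["cx"],s["cy"],s["k1"],s["extrinsics"])
E
```

```text
bench.py
nudge.py
pics
{'time': 0.0, 'tool_pos': array([0.21885846, 0.50394759, 0.18400818]), 'ee_rot': array([-3.13941967e+00, -2.20199590e-04,  2.73178125e+00]), 'width': 0.09375245161800919, 'wrist_force': array([ 0.04068881, -0.20019791, -0.06112336])}
scene 569.945732210424 569.945732210424 313.6283447984326 237.62393900988286 0.006438578186755021 [[ 0.84575455 -0.53310542 -0.02231259 -0.47896542]
 [-0.36897254 -0.55413207 -0.74618826  0.24116556]
 [ 0.38543288  0.63932485 -0.66536098  1.1047921 ]
 [ 0.          0.          0.          1.        ]]
top 527.7654648393305 527.7654648393305 317.65739266351545 240.13846470799436 -0.15673118801066147 [[-0.01208841 -0.99983378 -0.01364886 -0.0539136 ]
 [-0.9869956   0.01411909 -0.160126    0.54106433]
 [ 0.1602921   0.0115357  -0.98700221  1.28921784]
 [ 0.          0.          0.          1.        ]]
```

View pics/scene0.png

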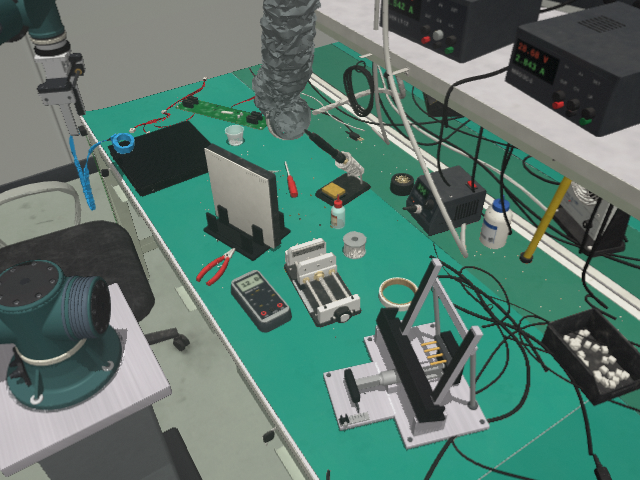

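View pics/top0.png

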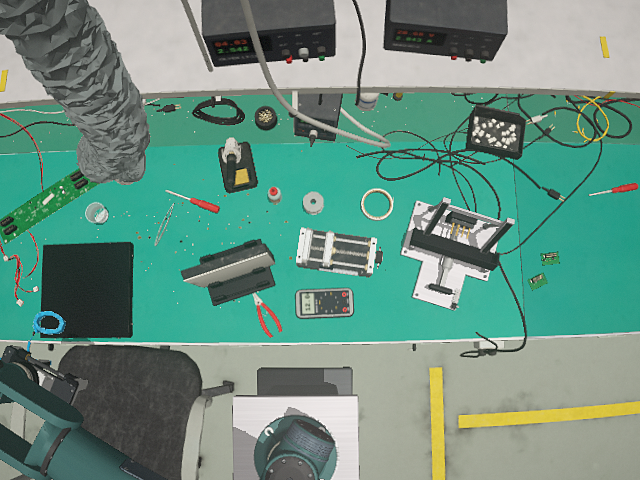

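The scene shows the panel upright in the rack at scene px ~(245,200), the vice at ~(325,285) and the jig at ~(410,370). In the top view the rack is at ~(228,272) and the jig at ~(455,250). I'll enlarge these.

```bash
cat > vis.py <<'E'
import cv2,numpy as np,pickle
def crop(img,x0,y0,w,h,s,step=10):
    c=cv2.resize(img[y0:y0+h,x0:x0+w],None,fx=s,fy=s,interpolation=cv2.INTER_CUBIC)
    for x in range(-(-x0//step)*step,x0+w,step):
        u=int((x-x0+.5)*s);cv2.line(c,(u,0),(u,6 if x%50 else 14),(0,0,255),1);cv2.putText(c,str(x),(u+2,12),0,.33,(0,0,255),1)
    for y in range(-(-y0//step)*step,y0+h,step):
        v=int((y-y0+.5)*s);cv2.line(c,(0,v),(6,v),(0,0,255),1);cv2.putText(c,str(y),(8,v+4),0,.33,(0,0,255),1)
    return c
def proj(s,P):
    P=np.atleast_2d(P);E=s["extrinsics"];c=P@E[:3,:3].T+E[:3,3];a=c[:,:2]/c[:,2:]
    a=a*(1+s["k1"]*(a**2).sum(1,keepdims=True))
    return a*[s["fx"],s["fy"]]+[s["cx"],s["cy"]]
def ray(s,uv):
    a=(np.array(uv,float)-[s["cx"],s["cy"]])/[s["fx"],s["fy"]];b=a.copy()
    for _ in range(20): b=a/(1+s["k1"]*(b@b))
    E=s["extrinsics"];return -E[:3,:3].T@E[:3,3],E[:3,:3].T@np.r_[b,1]
def atz(s,uv,z):
    o,d=ray(s,uv);return o+d*(z-o[2])/d[2]
def load(n): return pickle.load(open(n+".pkl","rb"))
E
python3 - <<'E'
from vis import *
t=load("top")["color"];s=load("scene")["color"]
a=crop(t,174,225,115,90,3.45);b=crop(s,195,140,100,125,4)
M=np.zeros((500,797,3),np.uint8);M[:a.shape[0],:a.shape[1]]=a;M[:b.shape[0],397:397+b.shape[1]]=b
cv2.imwrite("pics/rack.png",M)
cv2.imwrite("pics/jt.png",crop(t,395,190,125,125,4.8));cv2.imwrite("pics/js.png",crop(s,315,250,185,198,3))
E
```

```text
(no output)
```

View pics/rack.png

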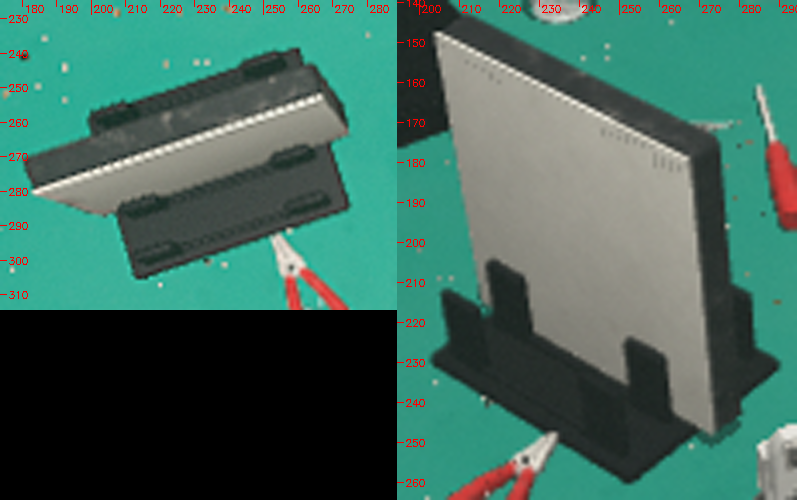

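View pics/jt.png

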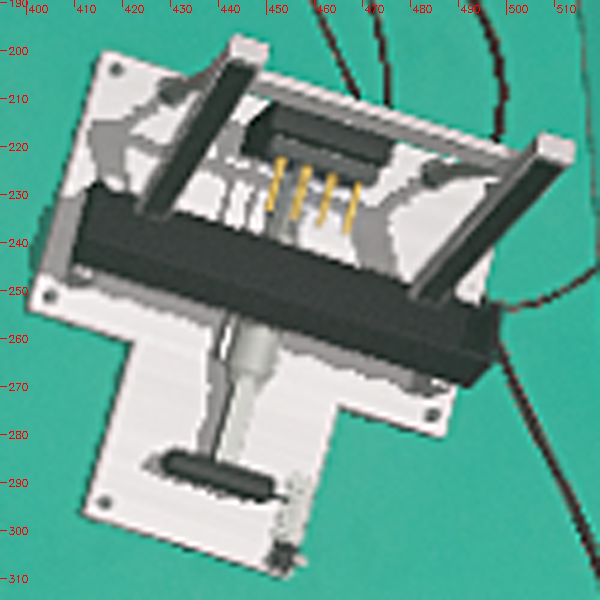

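View pics/js.png

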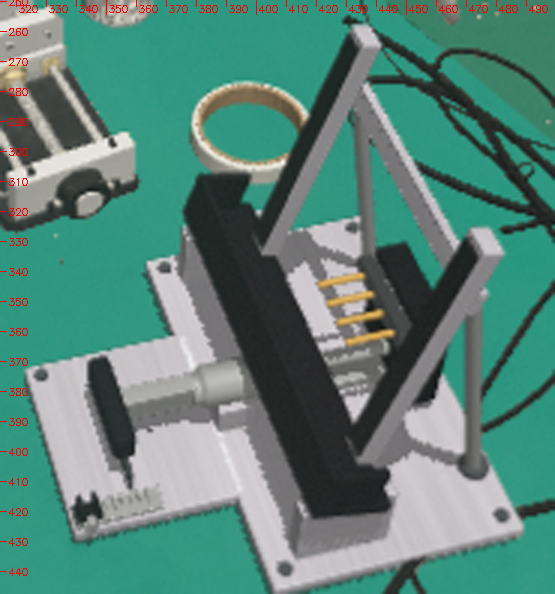

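The panel's top-front edge runs from top px (183,280) to (267,252). The jig's bar tops are at ~(445.5,202) and (510,223), the cross bar at ~(440,288), and the pointer at (455,293) with the clip at (454,306). Next I fit the poses.

```bash
cat > fit.py <<'E'
from vis import *
from scipy.optimize import least_squares
T,S=load("top"),load("scene")
def W(p,P):
    c,s=np.cos(p[2]),np.sin(p[2]);P=np.atleast_2d(P).astype(float);return np.c_[p[0]+c*P[:,0]-s*P[:,1],p[1]+s*P[:,0]+c*P[:,1],P[:,2]]
tr=lambda u,v:(u/3.45+173.5,v/3.45+224.5); sr=lambda u,v:((u-397)/4+194.5,v/4+139.5)
tj=lambda u,v:(u/4.8+394.5,v/4.8+189.5); sj=lambda u,v:(u/3+314.5,v/3+249.5)
m=1e-3
pan=[(T,tr(33,191),(-12.5,100,210)),(T,tr(322,96),(-12.5,-100,210)),(T,tr(314,65),(12.5,-100,210)),(T,tr(24,157),(12.5,100,210)),
(S,sr(437,33),(-12.5,100,210)),(S,sr(690,158),(-12.5,-100,210)),(S,sr(712,435),(-12.5,-100,10))]
def f(p): return np.concatenate([proj(c,W(p,np.array(P)*m))[0]-uv for c,uv,P in pan])
r=least_squares(f,[.4,.17,.3],loss="soft_l1");print("panel",r.x.round(4));print(f(r.x).reshape(-1,2).round(1).tolist())
u=np.array([np.sin(np.pi/12),0,np.cos(np.pi/12)]);n=np.array([-u[2],0,u[0]]);c0=np.array([0,0,68.])
top=c0+175*u
def jig(p):
    xb,xm,xf,wt,xc=p[3:8]*1000
    L=[(T,tj(245,61.5),top+[0,75,0]),(T,tj(553,160),top-[0,75,0]),(S,sj(357,40),top+[0,75,0]),(S,sj(477,243),top-[0,75,0]),
    (T,tj(107,52),(xb,118,18)),(T,tj(27,311),(xm,118,18)),(T,tj(444,437),(xm,-118,18)),(T,tj(82,515),(xf,wt,18)),(T,tj(290,578),(xf,-wt,18)),
    (S,sj(27,370),(xf,wt,18)),(S,sj(83,540),(xf,-wt,18)),(S,sj(277,590),(xm,-118,18)),(S,sj(522,530),(xb,-118,18)),(S,sj(148,262),(xm,118,18)),
    (T,tj(163,460),(xc,30,50)),(T,tj(275,490),(xc,-30,50))]
    return np.concatenate([proj(c,W(p,np.array(P)*m))[0]-uv for c,uv,P in L])
q=least_squares(jig,[.42,-.28,-.25,.1,-.05,-.15,.05,-.11],loss="soft_l1")
J=q.x
if __name__=="__main__":
    print("jig",J.round(4));print(jig(J).reshape(-1,2).round(1).tolist())
    def inj(w): w=w-[J[0],J[1],0];c,s=np.cos(J[2]),np.sin(J[2]);return (np.array([c*w[0]+s*w[1],-s*w[0]+c*w[1],w[2]])*1000).round(1)
    for nm,a in(("ptr T",(T,tj(290,498))),("ptr S",(S,sj(130,488))),("clip T",(T,tj(284,558))),("clip S",(S,sj(88,510)))):
        for z in(.025,.035,.045):print(nm,z,inj(atz(*a,z)))
    for nm,z,uv in(("vice FL",.04,(298,262)),("bottle",.095,(275,190)),("spool",.04,(313,200)),("meter",.034,(325,303))):print(nm,atz(T,uv,z).round(3))
E
python3 fit.py
```

```text
panel [0.4695 0.1453 0.3048]
[[-0.6, 0.5], [1.4, 0.0], [0.4, -1.6], [-1.1, -0.4], [-1.4, -1.2], [-0.4, 0.3], [0.7, 1.6]]
jig [ 0.5227 -0.4044 -0.3194  0.0915 -0.0552 -0.1514  0.0593 -0.1165]
[[1.2, -0.2], [1.4, -0.4], [-0.5, -1.6], [-0.6, -1.1], [-0.1, -0.2], [1.1, -1.1], [1.3, -0.2], [1.1, -1.0], [2.1, -0.4], [-0.6, -1.3], [-1.6, -1.0], [-0.3, 0.4], [-0.1, -0.1], [-0.8, -0.3], [1.4, -0.1], [0.9, 0.7]]
ptr T 0.025 [-113.9  -41.4   25. ]
ptr T 0.035 [-115.2  -39.2   35. ]
ptr T 0.045 [-116.5  -37.    45. ]
ptr S 0.025 [-115.3  -41.2   25. ]
ptr S 0.035 [-117.4  -47.    35. ]
ptr S 0.045 [-119.5  -52.7   45. ]
clip T 0.025 [-145.3  -46.9   25. ]
clip T 0.035 [-146.4  -44.7   35. ]
clip T 0.045 [-147.5  -42.5   45. ]
clip S 0.025 [-142.5  -48.5   25. ]
clip S 0.035 [-144.3  -54.2   35. ]
clip S 0.045 [-146.1  -59.8   45. ]
vice FL [ 0.486 -0.011  0.04 ]
bottle [0.659 0.042 0.095]
spool [ 0.645 -0.05   0.04 ]
meter [ 0.382 -0.077  0.034]
```

Both poses fit to about 1 px, and the pointer comes out at x ≈ -114 as it should. I'll lift, turn in line with the panel and go above it.

```bash
cat > go.py <<'E'
import sys,numpy as np
from bench import robot, eyes, order
o=robot.get_obs();p=o["tool_pos"];y=o["ee_rot"][2]
tx,ty,tz,tw=map(float,sys.argv[1:5])
d=np.array([tx,ty])-p[:2]
print("t",o["time"],"pos",p.round(4),"rpy",o["ee_rot"].round(4),"w",round(o["width"],4))
print("tool d",(d@[np.cos(y),np.sin(y)]).round(4),(d@[np.sin(y),-np.cos(y)]).round(4),(p[2]-tz).round(4),"turn",round(y-tw,4))
E
python3 nudge.py '{"offsets": [[0.08, 0, 0, -0.0125, 0.107], [0.08, 0, 0, -0.0125, 0.107], [0.08, 0, 0, -0.0125, 0.107], [0.08, 0, 0, -0.0125, 0.107], [0.08, 0, 0, -0.0125, 0.107], [0.08, 0, 0, -0.0125, 0.107], [0.08, 0, 0, -0.0125, 0.107], [0.08, 0, 0, -0.0125, 0.107]]}'
python3 nudge.py '{"offsets": [[0.08, -0.03, 0.0094, 0, 0], [0.08, -0.03, 0.0094, 0, 0], [0.08, -0.03, 0.0094, 0, 0], [0.08, -0.03, 0.0094, 0, 0], [0.08, -0.03, 0.0094, 0, 0], [0.08, -0.03, 0.0094, 0, 0], [0.08, -0.03, 0.0094, 0, 0], [0.08, -0.03, 0.0094, 0, 0], [0.08, -0.03, 0.0094, 0, 0], [0.08, -0.03, 0.0094, 0, 0], [0.08, -0.03, 0.0094, 0, 0], [0.08, -0.03, 0.0094, 0, 0], [0.08, -0.03, 0.0094, 0, 0], [0.08, -0.03, 0.0094, 0, 0], [0.08, 0, 0, 0, 0], [0.08, 0, 0, 0, 0]]}'
python3 go.py .4695 .1453 .178 1.8756
```

```text
time: 0.77
tool_pos: [0.219, 0.5042, 0.2852]
ee_rot: [-3.141, 0.001, 1.87]
wrist_force: [0.0, -0.3, -0.3]
width: 0.0799
finger_force: 0.0
time: 2.1
tool_pos: [0.471, 0.1423, 0.2842]
ee_rot: [-3.139, -0.001, 1.873]
wrist_force: [-0.3, 0.0, -0.3]
width: 0.0795
finger_force: 0.0
t 2.1 pos [0.471  0.1423 0.2842] rpy [-3.1395e+00 -7.0000e-04  1.8727e+00] w 0.0795
tool d 0.0033 -0.0005 0.1062 turn -0.0029
```

```bash
python3 nudge.py '{"offsets": [[0.08, 0.0033, 0, 0.018, -0.003], [0.08, 0, 0, 0.018, 0], [0.08, 0, 0, 0.018, 0], [0.08, 0, 0, 0.018, 0], [0.08, 0, 0, 0.018, 0], [0.08, 0, 0, 0.016, 0], [0.08, 0, 0, 0, 0], [0.06, 0, 0, 0, 0], [0.045, 0, 0, 0, 0], [0.035, 0, 0, 0, 0], [0.03, 0, 0, 0, 0], [0.026, 0, 0, 0, 0], [0.02, 0, 0, 0, 0], [0.01, 0, 0, 0, 0], [0.01, 0, 0, 0, 0], [0.01, 0, 0, 0, 0], [0.01, 0, 0, 0, 0]]}'
python3 go.py .4695 .1453 .30 1.8756
```

```text
time: 3.52
tool_pos: [0.4697, 0.1464, 0.1792]
ee_rot: [-3.141, -0.0, 1.879]
wrist_force: [-0.1, -0.6, 0.8]
width: 0.0247
finger_force: 30.0
t 3.5167 pos [0.4697 0.1464 0.1792] rpy [-3.1414 -0.      1.8787] w 0.0247
tool d -0.001 -0.0006 -0.1208 turn 0.0031
```

```bash
python3 nudge.py '{"offsets": [[0.01, 0, 0, -0.006, 0], [0.01, 0, 0, -0.01, 0], [0.01, 0, 0, -0.014, 0], [0.01, 0, 0, -0.02, 0], [0.01, 0, 0, -0.02, 0], [0.01, 0, 0, -0.02, 0], [0.01, 0, 0, -0.02, 0], [0.01, 0, 0, -0.014, 0], [0.01, 0, 0, -0.01, 0], [0.01, 0, 0, 0, 0]]}'
python3 - <<'E'
from fit import W,J,np
for x in(-.0075,-.03):print(W(J,[x,0,0]))
print(J[2]+np.pi/2)
E
python3 go.py .4695 .1453 .30 1.2514
```

```text
time: 4.35
tool_pos: [0.4706, 0.1467, 0.3161]
ee_rot: [3.137, 0.0, 1.879]
wrist_force: [0.5, 0.5, -2.7]
width: 0.0246
finger_force: 30.0
panel [0.4695 0.1453 0.3048]
[[-0.6, 0.5], [1.4, 0.0], [0.4, -1.6], [-1.1, -0.4], [-1.4, -1.2], [-0.4, 0.3], [0.7, 1.6]]
[[ 0.51556713 -0.40203114  0.        ]]
[[ 0.49420521 -0.39496586  0.        ]]
1.2513799869044306
t 4.35 pos [0.4706 0.1467 0.3161] rpy [3.1369e+00 5.0000e-04 1.8788e+00] w 0.0246
tool d -0.001 -0.0015 0.0161 turn 0.6274
```

```bash
python3 nudge.py '{"offsets": [[0.01, 0, 0, 0, 0.06], [0.01, 0, 0, 0, 0.1], [0.01, 0, 0, 0, 0.1], [0.01, 0, 0, 0, 0.1], [0.01, 0, 0, 0, 0.1], [0.01, 0, 0, 0, 0.1], [0.01, 0, 0, 0, 0.067], [0.01, 0, 0, 0, 0]]}'
python3 nudge.py '{"offsets": [[0.01, -0.013, 0.005, 0, 0], [0.01, -0.026, 0.01, 0, 0], [0.01, -0.026, 0.01, 0, 0], [0.01, -0.026, 0.01, 0, 0], [0.01, -0.026, 0.01, 0, 0], [0.01, -0.026, 0.01, 0, 0], [0.01, -0.026, 0.01, 0, 0], [0.01, -0.026, 0.01, 0, 0], [0.01, -0.026, 0.01, 0, 0], [0.01, -0.026, 0.01, 0, 0], [0.01, -0.026, 0.01, 0, 0], [0.01, -0.026, 0.01, 0, 0], [0.01, -0.026, 0.01, 0, 0], [0.01, -0.026, 0.01, 0, 0], [0.01, -0.026, 0.01, 0, 0], [0.01, -0.026, 0.01, 0, 0], [0.01, -0.026, 0.01, 0, 0], [0.01, -0.026, 0.01, 0, 0], [0.01, -0.026, 0.01, 0, 0], [0.01, -0.026, 0.01, 0, 0]]}'
python3 nudge.py '{"offsets": [[0.01, 0, 0, 0, 0], [0.01, 0, 0, 0, 0]]}'
python3 go.py .4942 -.395 .30 1.2514
python3 - <<'E'
from bench import robot, eyes, order
from vis import *
a=eyes.snapshot("scene");b=eyes.snapshot("top")
pickle.dump(a,open("s1.pkl","wb"));pickle.dump(b,open("t1.pkl","wb"))
M=np.zeros((560,800,3),np.uint8)
A=crop(a["color"],300,170,180,250,2.22);B=crop(b["color"],395,170,130,160,3.05)
M[:A.shape[0],:A.shape[1]]=A[:560];M[:B.shape[0],401:401+B.shape[1]]=B[:,:399]
cv2.imwrite("pics/pre.png",M)
E
```

```text
time: 5.02
tool_pos: [0.4694, 0.1464, 0.3118]
ee_rot: [-3.139, 0.001, 1.251]
wrist_force: [-0.5, 1.2, -3.6]
width: 0.0246
finger_force: 30.0
time: 6.68
tool_pos: [0.4957, -0.3973, 0.3118]
ee_rot: [-3.14, -0.001, 1.254]
wrist_force: [0.4, -0.2, -3.5]
width: 0.0246
finger_force: 30.0
time: 6.85
tool_pos: [0.4954, -0.3971, 0.3104]
ee_rot: [-3.137, -0.003, 1.251]
wrist_force: [0.0, 2.1, -3.1]
width: 0.0247
finger_force: 30.0
t 6.85 pos [ 0.4954 -0.3971  0.3104] rpy [-3.1374e+00 -2.7000e-03  1.2512e+00] w 0.0247
tool d 0.0016 -0.0018 0.0104 turn -0.0002
```

View pics/pre.png

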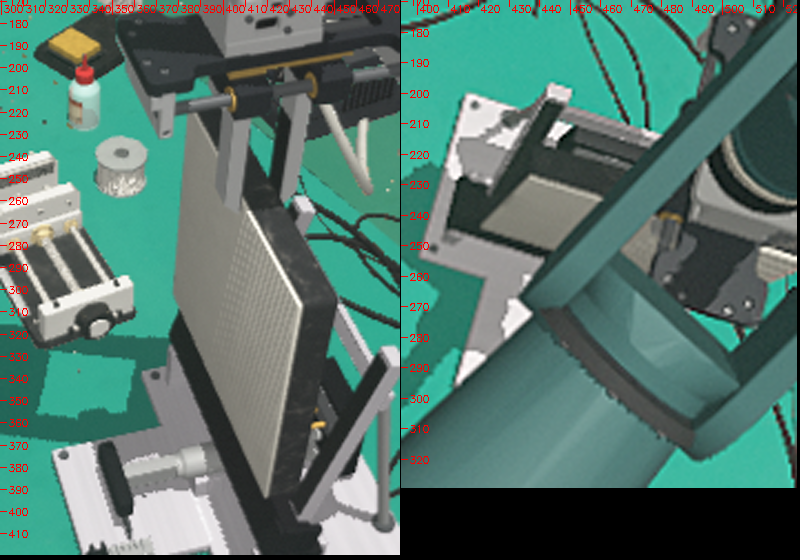

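The scene crop shows the panel held over the jig front. Its front bottom corners are at scene px ~(419,393) and (378,304), and its top right front corner is at ~(435.5,307).

Run:
```python
from fit import *
def inj(w): w=w-[J[0],J[1],0];c,s=np.cos(J[2]),np.sin(J[2]);return (np.array([c*w[0]+s*w[1],-s*w[0]+c*w[1],w[2]])*1000).round(1)
b=np.array([-.6,-1.])
k=lambda u,v:np.array([u/2.22+299.5,v/2.22+169.5])
for n,uv,z in(("BR",k(265,496),.1414),("BL",k(174,298),.1414),("TR",k(302,305),.3414)):print(n,inj(atz(S,uv,z)),"bias corr",inj(atz(S,uv+b,z)))
print("tcp",inj(np.array([.4954,-.3971,.31])))
```

```text
panel [0.4695 0.1453 0.3048]
[[-0.6, 0.5], [1.4, 0.0], [0.4, -1.6], [-1.1, -0.4], [-1.4, -1.2], [-0.4, 0.3], [0.7, 1.6]]
BR [ -39.4 -100.   141.4] bias corr [-39.7 -98.2 141.4]
BL [-41.4  88.6 141.4] bias corr [-41.7  91.2 141.4]
TR [ -38.5 -102.   341.4] bias corr [ -38.6 -100.2  341.4]
tcp [-28.2  -1.7 310. ]
```

Corners put the panel's centre about 2.8 mm to the -y side, so I shift +3 mm along tool x, go in over the ledge and lower.

```bash
python3 nudge.py '{"offsets": [[0.01, 0.003, 0.007, 0, 0], [0.01, 0, 0.007, 0, 0], [0.01, 0, 0.007, 0, 0], [0.01, 0, 0, 0, 0], [0.01, 0, 0, 0.008, 0], [0.01, 0, 0, 0.008, 0], [0.01, 0, 0, 0.008, 0], [0.01, 0, 0, 0.006, 0], [0.01, 0, 0, 0.006, 0], [0.01, 0, 0, 0.005, 0], [0.01, 0, 0, 0.005, 0], [0.01, 0, 0, 0, 0], [0.01, 0, 0, 0, 0]]}'
python3 - <<'E'
from fit import J,np
from bench import robot, eyes, order
def inj(w): w=w-[J[0],J[1],0];c,s=np.cos(J[2]),np.sin(J[2]);return (np.array([c*w[0]+s*w[1],-s*w[0]+c*w[1],w[2]])*1000).round(1)
o=robot.get_obs();print(inj(o["tool_pos"]),o["ee_rot"],o["wrist_force"])
E
```

```text
time: 8.03
tool_pos: [0.5167, -0.3997, 0.2668]
ee_rot: [-3.141, -0.0, 1.252]
wrist_force: [-0.0, 0.7, -2.8]
width: 0.025
finger_force: 30.0
panel [0.4695 0.1453 0.3048]
[[-0.6, 0.5], [1.4, 0.0], [0.4, -1.6], [-1.1, -0.4], [-1.4, -1.2], [-0.4, 0.3], [0.7, 1.6]]
[ -7.2   2.5 266.8] [-3.14106292e+00 -3.50098059e-04  1.25170325e+00] [-0.03408056  0.67647943 -2.80178288]
```

```bash
python3 nudge.py '{"offsets": [[0.01, 0, 0, 0.002, 0], [0.01, 0, 0, 0.002, 0], [0.01, 0, 0, 0, 0]]}'; python3 nudge.py '{"offsets": [[0.01, 0, 0, 0.002, 0], [0.01, 0, 0, 0.002, 0], [0.01, 0, 0, 0, 0]]}';python3 nudge.py '{"offsets": [[0.01, 0, 0, 0.002, 0], [0.01, 0, 0, 0, 0]]}'
python3 - <<'E'
from bench import robot, eyes, order
from vis import *
a=eyes.snapshot("scene");cv2.imwrite("pics/low.png",crop(a["color"],320,220,170,180,3.3))
E
```

```text
time: 8.28
tool_pos: [0.5168, -0.3998, 0.263]
ee_rot: [3.142, -0.0, 1.252]
wrist_force: [-0.0, 0.6, -3.4]
width: 0.0247
finger_force: 30.0
time: 8.53
tool_pos: [0.5167, -0.3997, 0.2586]
ee_rot: [-3.141, -0.0, 1.252]
wrist_force: [-0.4, 0.1, -2.7]
width: 0.0248
finger_force: 30.0
time: 8.7
tool_pos: [0.5166, -0.3997, 0.2567]
ee_rot: [-3.141, -0.0, 1.252]
wrist_force: [0.1, -0.1, -3.8]
width: 0.0249
finger_force: 30.0
```

View pics/low.png

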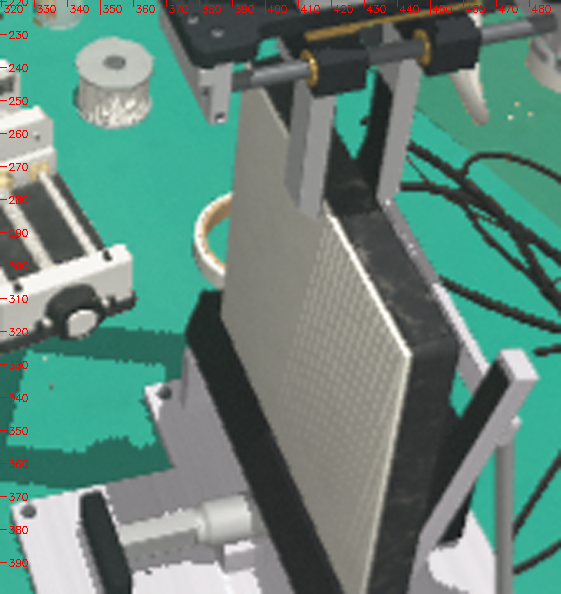

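The panel is behind the lip, with its bottom about 20 mm above the seat corner and no contact yet. I keep lowering to touch.

```bash
for i in 1 2 3; do :; done; python3 nudge.py '{"offsets": [[0.01, 0, 0, 0.002, 0], [0.01, 0, 0, 0, 0]]}' | egrep 'pos|force'; python3 nudge.py '{"offsets": [[0.01, 0, 0, 0.002, 0], [0.01, 0, 0, 0, 0]]}'| egrep 'pos|force'; python3 nudge.py '{"offsets": [[0.01, 0, 0, 0.0015, 0], [0.01, 0, 0, 0, 0]]}'| egrep 'pos|force'
```

```text
tool_pos: [0.5165, -0.3997, 0.2549]
wrist_force: [-0.7, -0.5, -4.1]
finger_force: 30.0
tool_pos: [0.5164, -0.3997, 0.2529]
wrist_force: [-1.0, -0.3, -2.9]
finger_force: 30.0
tool_pos: [0.5164, -0.3997, 0.2515]
wrist_force: [-1.9, 0.9, -2.8]
finger_force: 30.0
```

```bash
python3 nudge.py '{"offsets": [[0.027, 0, 0, 0, 0], [0.029, 0, 0.002, 0, 0], [0.03, 0, 0.003, 0.001, 0], [0.031, 0, 0.003, 0.001, 0], [0.031, 0, 0.003, 0.001, 0], [0.032, 0, 0.003, 0.001, 0], [0.032, 0, 0, 0, 0]]}'; python3 nudge.py '{"offsets": [[0.033, 0, 0.003, 0.002, 0], [0.034, 0, 0.003, 0.002, 0], [0.035, 0, 0.003, 0.002, 0], [0.036, 0, 0.003, 0.001, 0], [0.036, 0, 0, 0, 0]]}'
python3 - <<'E'
from bench import robot, eyes, order
from vis import *
a=eyes.snapshot("scene");cv2.imwrite("pics/tilt.png",crop(a["color"],320,220,170,200,3))
E
```

```text
time: 9.83
tool_pos: [0.5308, -0.4043, 0.247]
ee_rot: [-3.142, -0.0, 1.252]
wrist_force: [0.6, -0.4, -0.4]
width: 0.0316
finger_force: 0.2
time: 10.25
tool_pos: [0.542, -0.408, 0.2398]
ee_rot: [-3.141, -0.001, 1.252]
wrist_force: [0.4, 0.3, -1.1]
width: 0.0363
finger_force: 0.3
```

View pics/tilt.png

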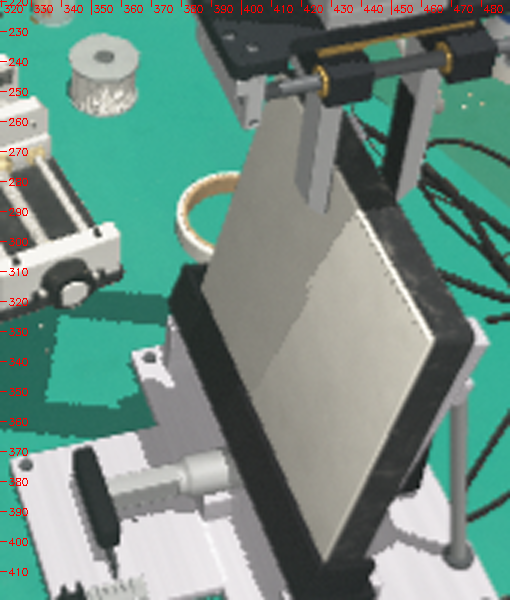

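The panel is leaning back in the pocket. I follow it through to the bars, then open wide and withdraw.

```bash
python3 nudge.py '{"offsets": [[0.038, 0, 0.003, 0.001, 0], [0.04, 0, 0.003, 0.001, 0], [0.042, 0, 0.003, 0.001, 0], [0.042, 0, 0.003, 0.001, 0], [0.042, 0, 0.003, 0, 0], [0.042, 0, 0, 0, 0]]}'; python3 nudge.py '{"offsets": [[0.042, 0, 0.002, 0, 0], [0.042, 0, 0, 0, 0]]}'; python3 nudge.py '{"offsets": [[0.042, 0, 0.002, 0, 0], [0.042, 0, 0, 0, 0]]}'
```

```text
time: 10.8
tool_pos: [0.5562, -0.4127, 0.2362]
ee_rot: [-3.141, -0.0, 1.252]
wrist_force: [-0.1, -0.3, 0.2]
width: 0.042
finger_force: 0.0
time: 10.97
tool_pos: [0.5579, -0.4133, 0.2366]
ee_rot: [3.142, -0.0, 1.252]
wrist_force: [0.2, -1.3, -0.4]
width: 0.0417
finger_force: 0.0
time: 11.13
tool_pos: [0.5598, -0.414, 0.2367]
ee_rot: [3.141, -0.0, 1.252]
wrist_force: [-0.0, -0.5, -0.3]
width: 0.0419
finger_force: 0.0
```

```bash
python3 nudge.py '{"offsets": [[0.042, 0, 0.0015, 0, 0], [0.042, 0, 0, 0, 0]]}'|egrep 'pos|force'; python3 nudge.py '{"offsets": [[0.042, 0, 0.0015, 0, 0], [0.042, 0, 0, 0, 0]]}'|egrep 'pos|force'; python3 nudge.py '{"offsets": [[0.06, 0, 0, 0, 0], [0.08, 0, 0, 0, 0], [0.08, 0, 0, 0, 0], [0.08, 0, 0, 0, 0], [0.08, 0, 0, 0, 0], [0.08, 0, -0.002, -0.008, 0], [0.08, 0, -0.003, -0.016, 0], [0.08, 0, -0.003, -0.02, 0], [0.08, 0, -0.005, -0.02, 0], [0.08, 0, -0.02, -0.02, 0], [0.08, 0, -0.03, 0, 0], [0.08, 0, -0.03, 0, 0], [0.08, 0, 0, 0, 0]]}'
python3 - <<'E'
from bench import robot, eyes, order
from vis import *
from fit import *
a=eyes.snapshot("scene");cv2.imwrite("pics/seat.png",crop(a["color"],315,220,185,228,2.6));pickle.dump(a,open("s2.pkl","wb"))
print(W(J,[-.0935,0,0]),J[2])
E
python3 go.py .43 -.37 .3 -.319
```

```text
tool_pos: [0.5612, -0.4144, 0.2366]
wrist_force: [0.3, 0.7, 0.8]
finger_force: 0.0
tool_pos: [0.5626, -0.4149, 0.2366]
wrist_force: [0.5, 0.6, -0.0]
finger_force: 0.0
time: 12.55
tool_pos: [0.47, -0.384, 0.3228]
ee_rot: [-3.141, 0.001, 1.25]
wrist_force: [-0.2, -0.3, -0.2]
width: 0.0797
finger_force: 0.0
panel [0.4695 0.1453 0.3048]
[[-0.6, 0.5], [1.4, 0.0], [0.4, -1.6], [-1.1, -0.4], [-1.4, -1.2], [-0.4, 0.3], [0.7, 1.6]]
[[ 0.43391711 -0.37502607  0.        ]] -0.3194163398904659
t 12.6 pos [ 0.4722 -0.385   0.3226] rpy [3.1400e+00 8.0000e-04 1.2504e+00] w 0.0795
tool d 0.0009 -0.0447 0.0226 turn 1.5694
```

View pics/seat.png

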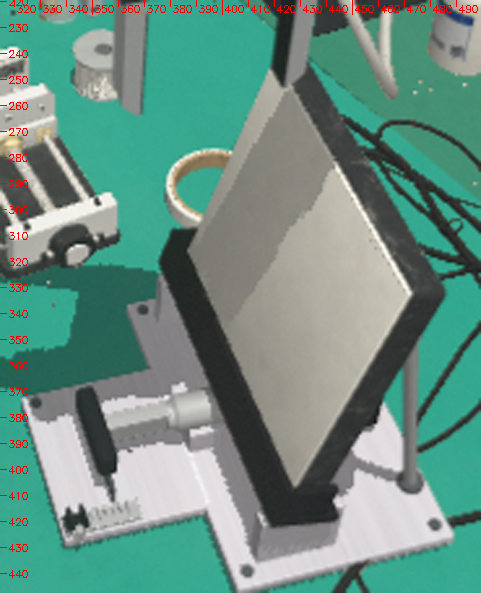

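Seated view: the panel leans on the bars behind the lip, with its top right front corner at px (473,332). I check it against the prediction and go above the stem.

```bash
python3 - <<'E'
from fit import *
for P in(c0+200*u+25*n-[0,100,0],c0+200*u-[0,100,0],c0+28*u+25*n-[0,96,0]):print(proj(S,W(J,P*m)).round(1))
E
python3 nudge.py '{"offsets": [[0.06, -0.001, -0.019, 0, 0], [0.06, -0.001, -0.019, 0, 0], [0.06, 0, 0, 0, 0.12], [0.06, 0, 0, 0, 0.12], [0.06, 0, 0, 0, 0.12], [0.06, 0, 0, 0, 0.12], [0.06, 0, 0, 0, 0.12], [0.06, 0, 0, 0, 0.12], [0.06, 0, 0, 0, 0.12], [0.06, 0, 0, 0, 0.12], [0.06, 0, 0, 0, 0.12], [0.06, 0, 0, 0, 0.12], [0.06, 0, 0, 0, 0.12], [0.06, 0, 0, 0, 0.12], [0.06, 0, 0, 0, 0.12], [0.06, 0, 0, 0, 0.009], [0.06, 0, 0, 0, 0]]}'
python3 go.py .435 -.3753 .026 -.3194
```

```text
panel [0.4695 0.1453 0.3048]
[[-0.6, 0.5], [1.4, 0.0], [0.4, -1.6], [-1.1, -0.4], [-1.4, -1.2], [-0.4, 0.3], [0.7, 1.6]]
[[472.7 331.6]]
[[487.7 331. ]]
[[428.7 401.8]]
time: 14.02
tool_pos: [0.4382, -0.376, 0.3208]
ee_rot: [-3.142, -0.001, -0.314]
wrist_force: [0.8, 0.2, -0.2]
width: 0.06
finger_force: 0.0
t 14.0167 pos [ 0.4382 -0.376   0.3208] rpy [-3.1416e+00 -5.0000e-04 -3.1430e-01] w 0.06
tool d -0.0032 0.0003 0.2948 turn 0.0051
```

The seated panel matches the prediction to under 1 px. I descend to the stem.

```bash
python3 nudge.py '{"offsets": [[0.06, -0.0032, 0, 0.015, 0.005], [0.06, 0, 0, 0.025, 0], [0.06, 0, 0, 0.025, 0], [0.06, 0, 0, 0.025, 0], [0.06, 0, 0, 0.025, 0], [0.06, 0, 0, 0.025, 0], [0.06, 0, 0, 0.025, 0], [0.06, 0, 0, 0.025, 0], [0.06, 0, 0, 0.025, 0], [0.06, 0, 0, 0.02, 0], [0.06, 0, 0, 0.015, 0], [0.06, 0, 0, 0.01, 0], [0.06, 0, 0, 0.01, 0], [0.06, 0, 0, 0.01, 0], [0.06, 0, 0, 0, 0]]}'
python3 go.py .435 -.3753 .027 -.3194
```

```text
time: 15.27
tool_pos: [0.4337, -0.3739, 0.0387]
ee_rot: [-3.14, 0.003, -0.321]
wrist_force: [-0.1, 0.4, 0.2]
width: 0.06
finger_force: 0.0
t 15.2667 pos [ 0.4337 -0.3739  0.0387] rpy [-3.1401e+00  2.7000e-03 -3.2150e-01] w 0.06
tool d 0.0017 0.0009 0.0117 turn -0.0021
```

```bash
python3 nudge.py '{"offsets": [[0.06, 0.0015, 0, 0.004, 0], [0.06, 0, 0, 0.004, 0], [0.06, 0, 0, 0.003, 0], [0.06, 0, 0, 0, 0], [0.04, 0, 0, 0, 0], [0.03, 0, 0, 0, 0], [0.022, 0, 0, 0, 0], [0.016, 0, 0, 0, 0], [0.012, 0, 0, 0, 0], [0.005, 0, 0, 0, 0], [0.005, 0, 0, 0, 0], [0.005, 0, 0, 0, 0]]}'
python3 - <<'E'
from bench import robot, eyes, order
from vis import *
a=eyes.snapshot("scene")["color"];b=eyes.snapshot("top")["color"]
M=np.zeros((480,800,3),np.uint8)
A=crop(a,320,350,80,90,5)[:480];B=crop(b,405,240,80,80,4.9)
M[:A.shape[0],:400]=A;M[:B.shape[0],405:405+B.shape[1]]=B
cv2.imwrite("pics/grip.png",M)
E
python3 go.py .435 -.3753 .027 -.3194
```

```text
time: 16.27
tool_pos: [0.4354, -0.3762, 0.0297]
ee_rot: [3.139, -0.0, -0.322]
wrist_force: [-0.3, -0.9, 0.1]
width: 0.0112
finger_force: 30.0
t 16.3667 pos [ 0.4355 -0.3762  0.0297] rpy [ 3.1397e+00 -2.0000e-04 -3.2250e-01] w 0.0112
tool d -0.0007 -0.0007 0.0027 turn -0.0031
```

```bash
python3 nudge.py '{"offsets": [[0.005, -0.002, 0, 0, 0], [0.005, -0.003, 0, 0, 0], [0.005, -0.003, 0, 0, 0], [0.005, -0.003, 0, 0, 0], [0.005, -0.003, 0, 0, 0], [0.005, -0.003, 0, 0, 0], [0.005, -0.003, 0, 0, 0], [0.005, -0.003, 0, 0, 0], [0.005, -0.003, 0, 0, 0], [0.005, -0.002, 0, 0, 0], [0.005, 0, 0, 0, 0], [0.005, 0, 0, 0, 0], [0.005, 0, 0, 0, 0]]}'
python3 - <<'E'
from bench import robot, eyes, order
from vis import *
o=robot.get_obs();print(o["tool_pos"],o["wrist_force"])
A=eyes.snapshot("scene");B=eyes.snapshot("top")
pickle.dump(A,open("s3.pkl","wb"));pickle.dump(B,open("t3.pkl","wb"))
print(np.dot(o["tool_pos"][:2]-np.array([.4355,-.3762]),[np.cos(.3194),-np.sin(.3194)]))
a0=load("scene")["color"];a=A["color"];b=B["color"]
# tiles: scene before, scene now; top before, top now
M=np.zeros((590,800,3),np.uint8)
def put(I,x,y,w,h,s,X,Y):
    c=crop(I,x,y,w,h,s,5)[:h*s,:w*s];M[Y:Y+c.shape[0],X:X+c.shape[1]]=c
put(a,332,375,55,55,7,0,0);put(a0,332,375,55,55,7,400,0)
put(b,430,275,45,28,7,0,390);put(load("top")["color"],430,285,45,28,7,400,390)
cv2.imwrite("pics/pull.png",M)
E
```

```text
time: 17.45
tool_pos: [0.4128, -0.3687, 0.0298]
ee_rot: [3.139, -0.01, -0.322]
wrist_force: [8.3, -7.5, -7.4]
width: 0.0111
finger_force: 30.0
[ 0.41283009 -0.36865073  0.02980837] [ 8.2925157  -7.46604166 -7.42120985]
-0.023893798432219737
```

View pics/pull.png

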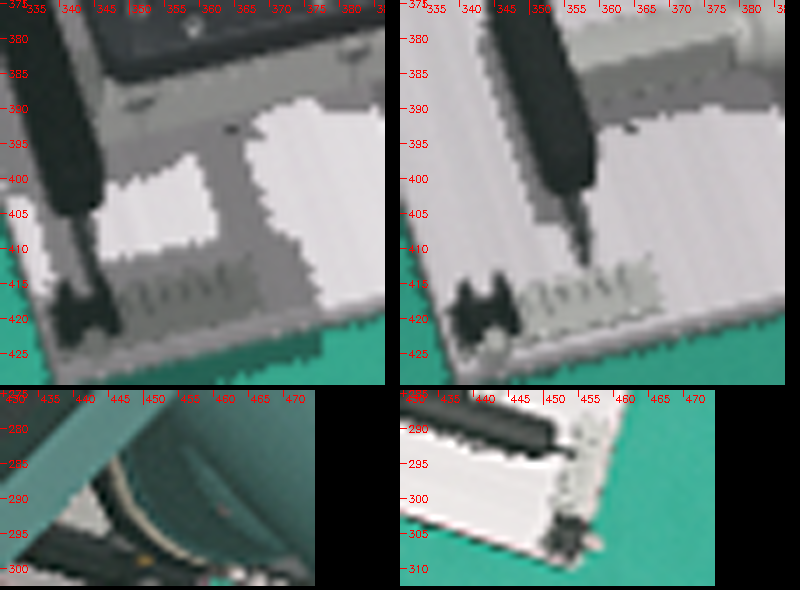

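The scene crops show the pointer now beside the rear ridge at px ~(346,416), with the gap's middle at ~(344,415.5), so a few mm are still to go. I refine that numerically.

Run:
```python
from fit import *
g0=cv2.cvtColor(load("scene")["color"],6);g1=cv2.cvtColor(load("s3")["color"],6)
def edge(g): # crossbar end patch
    return g
t=cv2.resize(g0[388:404,347:361],None,fx=5,fy=5,interpolation=cv2.INTER_CUBIC)
r=cv2.matchTemplate(cv2.resize(g1[385:415,325:365],None,fx=5,fy=5,interpolation=cv2.INTER_CUBIC),t,cv2.TM_CCOEFF_NORMED)
_,v,_,l=cv2.minMaxLoc(r);print("match",v,l[0]/5+325-347,l[1]/5+385-388)
for d in(20,22,24,26,28):
  print(d,[(proj(S,W(J,[-.114-d*m,y*m,z*m]))-proj(S,W(J,[-.114,y*m,z*m]))).round(2).tolist() for y,z in((-30,44),)])
for z in(.025,.03,.035,.04):print("ptr home pred",z,proj(S,W(J,[-.114,-.041,z])).round(1),"ridge pairs",[proj(S,W(J,[x*m,-.043,z])).round(1).tolist() for x in(-138,-141,-144,-147)])
print("before");print("     ",list(range(336,352)))
for y in range(408,426):print(y,g0[y,336:362])
print("after")
for y in range(404,426):print(y,g1[y,336:362])
```

```text
panel [0.4695 0.1453 0.3048]
[[-0.6, 0.5], [1.4, 0.0], [0.4, -1.6], [-1.1, -0.4], [-1.4, -1.2], [-0.4, 0.3], [0.7, 1.6]]
match 0.9476689100265503 -13.0 3.0
20 [[[-11.21, 2.62]]]
22 [[[-12.34, 2.88]]]
24 [[[-13.46, 3.14]]]
26 [[[-14.59, 3.4]]]
28 [[[-15.72, 3.67]]]
ptr home pred 0.025 [[358.5 411.9]] ridge pairs [[[345.5, 416.1]], [[343.8, 416.5]], [[342.1, 416.9]], [[340.4, 417.3]]]
ptr home pred 0.03 [[358.6 410.3]] ridge pairs [[[345.5, 414.5]], [[343.8, 414.9]], [[342.1, 415.3]], [[340.4, 415.7]]]
ptr home pred 0.035 [[358.7 408.7]] ridge pairs [[[345.6, 412.9]], [[343.9, 413.3]], [[342.2, 413.7]], [[340.5, 414.1]]]
ptr home pred 0.04 [[358.8 407.1]] ridge pairs [[[345.6, 411.3]], [[343.9, 411.7]], [[342.2, 412.1]], [[340.5, 412.5]]]
before
      [336, 337, 338, 339, 340, 341, 342, 343, 344, 345, 346, 347, 348, 349, 350, 351]
408 [195 199 201 200 200 199 197 197 198 195 197 201 197 194 193 199 206 204
 200 187 115  61  69 132 195 204]
409 [198 198 199 201 200 202 198 197 198 196 194 199 199 195 194 196 203 204
 202 201 129  65  60 147 196 204]
410 [196 196 199 201 200 199 199 197 
[... 3486 characters left out ...]

 104 107 107 109 109 109 108 108]
420 [ 87 108 116  84  47  36  42  39  38  39  37  39  40  86 104 108 109 105
 108 107 107 109 107 107 105 108]
421 [121 106 137  85  45  38  39  38  38  60  48  41  38  71 105 108 109 109
 108 107 104 108 111 111 109 113]
422 [130  99 122 100  52  36  39  47  92 100  92  51  42  80 105 107 108 110
 110 107 120 117 121 126 135 140]
423 [127  91 107 110  63  40  40  57 103 110 106  86  99 105 112 108 114 114
 104 122 136 141 144 139 136 135]
424 [127  88 101 117  74  65  63  93 105 110 108 102 113 114 107 125 135 139
 133 131 132 132 137 135 132 129]
425 [130 121  96 118 112 105 104 111 105 112 111 114 134 139 134 132 131 133
 134 130 126 125 127 129 114 104]
```

```bash
python3 - <<'E' | tail -n +3
from fit import *
def inj(w): w=w-[J[0],J[1],0];c,s=np.cos(J[2]),np.sin(J[2]);return (np.array([c*w[0]+s*w[1],-s*w[0]+c*w[1],w[2]])*1000).round(1)
for z in(.022,.025,.028,.031):
  print(z,"ptr home",inj(atz(S,(357.9,412.3),z)),"ptr now",inj(atz(S,(344.9,415.4),z)))
for z in(.029,.031,.033):print(z,"L",inj(atz(S,(341.0,416),z)),"R",inj(atz(S,(346.1,416),z)),"mid in",inj(atz(S,(343.4,415),z)))
g=cv2.cvtColor(load("top")["color"],6)
print(list(range(446,464)))
for y in range(288,312):print(y,g[y,446:464])
for z in (.025,.031):print([proj(T,W(J,[x*m,y*m,z])).round(1)[0].tolist() for x,y in((-114,-41),(-138,-43),(-138,-54),(-141,-43),(-144,-43),(-144,-54),(-147,-43))])
E
```

```text
0.022 ptr home [-114.7  -39.8   22. ] ptr now [-138.1  -39.8   22. ]
0.025 ptr home [-115.3  -41.5   25. ] ptr now [-138.6  -41.5   25. ]
0.028 ptr home [-115.9  -43.2   28. ] ptr now [-139.1  -43.3   28. ]
0.031 ptr home [-116.6  -44.9   31. ] ptr now [-139.7  -45.    31. ]
0.029 L [-146.1  -43.2   29. ] R [-137.7  -45.4   29. ] mid in [-141.6  -42.5   29. ]
0.031 L [-146.4  -44.4   31. ] R [-138.   -46.6   31. ] mid in [-141.9  -43.6   31. ]
0.033 L [-146.8  -45.5   33. ] R [-138.4  -47.7   33. ] mid in [-142.3  -44.8   33. ]
[446, 447, 448, 449, 450, 451, 452, 453, 454, 455, 456, 457, 458, 459, 460, 461, 462, 463]
288 [ 67  99 116 173 216 228 242 235 232 227 206 219 232 233 238 181 141 139]
289 [ 72  62  54  67  73 121 214 245 223 213 212 209 223 205 236 181 136 140]
290 [ 83  78  78  70  65  51 159 231 200 178 212 206 206 206 223 171 138 142]
291 [ 89  89  83  82  77  54 163 236 197 154 205 209 209 209 197 154 139 141]
292 [ 63  70  80  86  87  66 186 249 226 205 201 169 199 222 173 137 141 144]
293 [ 35  40  46  50  56  42  66 107 128 175 206 210 211 200 140 136 143 141]
294 [17
[... 922 characters left out ...]
3 142]
306 [234 236 241 207 130  94  60  77  84  74 178 198 180 145 138 140 144 141]
307 [211 231 240 211 153  94  58  80  82  66 118 181 199 151 141 143 144 141]
308 [111 104 151 215 197 125 137 103  58 138 134 128 141 141 141 145 143 141]
309 [141 140 135 109 115 161 187 140 122 188 161 143 141 141 142 143 145 142]
310 [144 142 144 144 144 122 101 127 170 155 140 143 142 141 141 143 145 143]
311 [143 144 142 145 145 145 142 139 139 141 140 142 143 140 139 141 144 145]
[[454.8, 293.3], [453.0, 302.5], [457.1, 303.8], [452.7, 303.7], [452.3, 304.8], [456.4, 306.1], [452.0, 305.9]]
[[455.3, 293.1], [453.5, 302.4], [457.7, 303.7], [453.2, 303.6], [452.9, 304.7], [457.0, 306.0], [452.6, 305.8]]
```

The scene gives about 27 mm of travel and the top view about 29, and the pointer now stands at about 23.5. I pull about 4.3 mm more.

```bash
python3 nudge.py '{"offsets": [[0.005, -0.0023, 0, 0, 0], [0.005, -0.0023, 0, 0, 0], [0.005, 0, 0, 0, 0], [0.005, 0, 0, 0, 0]]}'
cat > chk.py <<'E'
from fit import *
from bench import robot, eyes, order
o=robot.get_obs();p=o["tool_pos"];print("disp",np.dot(p[:2]-np.array([.4355,-.3762]),[np.cos(.3194),-np.sin(.3194)])*1000)
g0=cv2.cvtColor(load("scene")["color"],6);g1=cv2.cvtColor(eyes.snapshot("scene")["color"],6)
f=lambda a:cv2.resize(a,None,fx=5,fy=5,interpolation=cv2.INTER_CUBIC)
r=cv2.matchTemplate(f(g1[385:415,325:365]),f(g0[388:404,347:361]),cv2.TM_CCOEFF_NORMED)
_,v,_,l=cv2.minMaxLoc(r);print("match",v,l[0]/5+325-347,l[1]/5+385-388)
for y in range(405,419):print(y,g1[y,336:350])
E
python3 chk.py | tail -n +3
```

```text
time: 17.88
tool_pos: [0.4089, -0.3674, 0.0298]
ee_rot: [3.139, -0.011, -0.322]
wrist_force: [9.8, -8.2, -8.5]
width: 0.011
finger_force: 30.0
disp -27.986473793362403
match 0.8790802359580994 -15.199999999999989 3.6000000000000227
405 [117  65  40  39  38  38  39 100 193 213 217 214 212 212]
406 [125  95  72  58  47  57 106 190 212 212 217 217 213 211]
407 [124 119 117  87  57  61  96 145 205 213 215 218 214 214]
408 [136 125 125 119  66  58  88 119 205 214 214 216 215 213]
409 [142 123 125 125  77  58  70 188 214 213 213 217 217 213]
410 [140 123 125 126  91  59  62 173 213 214 213 214 216 216]
411 [199 136 123 125 119  67  58 138 207 215 214 216 216 164]
412 [215 141 125 124 126  78  60  90 205 164 150 205 164 130]
413 [207 140 122 124 126  91  63  75 143 113 105 145 129 124]
414 [193 138 122 123 125  89  62  75 119  81  61 115 123 124]
415 [185 202 137 124  89  58  58  85 119  69  43  85 117 124]
416 [155 155 127 122  62  39  57 102 123  71  41  49 112 115]
417 [113 122 123 123  60  38  56  71  73  47  39  41  90  92]
418 [ 99 120 115  85  46  39  43  44  39  39  38  39  69  91]
```

The pointer tip now shows as a separate line in the gap, with ridges at px ~341 and 346 and the tip at ~342.5. Allowing for it sitting lower than the ridge tops, that is centred. I check that it holds and that the panel is still seated, then hand in.

```bash
python3 nudge.py '{"offsets": [[0.005, 0, 0, 0, 0], [0.005, 0, 0, 0, 0], [0.005, 0, 0, 0, 0], [0.005, 0, 0, 0, 0], [0.005, 0, 0, 0, 0], [0.005, 0, 0, 0, 0]]}' | egrep 'pos|force|width'
python3 chk.py | sed -n 3,4p
python3 - <<'E'
from vis import *
from bench import robot, eyes, order
a=load("s2")["color"];b=eyes.snapshot("scene")["color"]
for x,y in((458,318),(415,385)):
    r=cv2.matchTemplate(b[y-8:y+38,x-8:x+38],a[y:y+30,x:x+30],cv2.TM_CCOEFF_NORMED);print(cv2.minMaxLoc(r)[1::2],"expect (8,8)")
z=load("scene")["color"]
for x,y,w,h in((325,195,25,35),(335,225,40,40),(225,265,70,70)):print(np.abs(z[y:y+h,x:x+w].astype(int)-b[y:y+h,x:x+w]).mean())
E
```

```text
tool_pos: [0.409, -0.3674, 0.0298]
wrist_force: [10.7, -7.4, -7.7]
width: 0.0112
finger_force: 30.0
disp -27.897094883350885
match 0.8874231576919556 -15.199999999999989 3.6000000000000227
(0.99979567527771, (8, 8)) expect (8,8)
(0.9995867609977722, (8, 8)) expect (8,8)
44.19504761904762
52.92520833333333
9.896122448979591
```

```bash
python3 -c "
from bench import robot, eyes, order
print(order.close_job())"
```

```text
the job is handed in; nothing more can be done
None
```

The job is handed in: the panel is seated in the jig, and the arm is holding the handle about 27–28 mm out, with the pointer between the index clip's ridges. My two views put the gap centre at about 27 mm (scene) and 29 mm (top), so the pointer may be a millimetre or so off centre. The bystanders looked unmoved, but the arm hid the bottle and spool in the last picture.

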